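# Fit the blender cup onto its base and hold it pressed

## Robot

A 6-joint arm with a two-finger parallel gripper is mounted at the origin on the work surface. World frame = base frame: x ahead of the robot, y to its left, z up, the work surface at z = 0. Lengths are in m, angles in rad, forces in N, time in s.
With the tool pointing down it reaches from about 0.35 to 0.875 m from the base axis. Payload 15.5 kg.
Tool frame: the origin (TCP) lies at the very end of the fingers, on their centre line; the grasp point (between the pads) lies 19 mm behind it; x points along the fingers, z is the direction in which the jaws open and shut, and the axes are right-handed (so a half turn about x gives the same grasp; the last joint's range is limited). The gripper opens to 85 mm and grips with 20 to 120 N. Pads are 22 mm wide; open, the fingers measure 114 mm over their backs; the gripper's body (76 mm by 85 mm) begins 54 mm behind the grasp point. The pads swing forward as they close: fully open they stand 13 mm farther back than shut.
Start: joints at [-1.423, 0.494, 1.345, -0, 1.302, -0.096], TCP at [0.15, -0.607, 0.231] pointing down, gripper open.
Joint ranges: [-2.91, 2.91], [-0.82, 2.16], [0.22, 2.67], [-1.22, 4.37], [0.12, 2.79], [-3.08, 3.08]. Speed limits (rad/s): [1.89, 1.89, 2.57, 3.01, 3.01, 3.01].

## Interface

Orientations are given as a unit quaternion [w, x, y, z].
In Python, from cell import ctrl, imaging, spotter gives the robot as it stands.
- The arm moves only by the tool servo_tool, never from a script. Its argument "motion" is a list of rows, each an object with "translation": the shift along the world's x, y, z in mm, a list of three; "dr": the turn, a rotation vector about the world's x, y, z in degrees, a list of three; "jaw": the opening in per cent of the stroke, from 0 (shut) to 100 (fully open). In form: [{"translation": [x, y, z], "dr": [wx, wy, wz], "jaw": jaw}, ...]. A call has 1 to 10 rows; each row is the pose to reach, as a shift and turn from the pose measured when the call began; what a row does not reach only later rows make up. A row lasts 1/10 s, in which the tool goes at most 50 mm and 8.59 degrees, less where a joint would pass 70% of its speed; a pose out of reach is approached as far as the arm can. A call with a gripper value outside its range is refused whole. The fingers move at their own pace and stop on an object; "squeeze" is the grip in N (left out, the last holds). Time passes only in rows, so rows that repeat a pose let the fingers close. It gives the time, the measured TCP pose, the force and the opening at its end, in the units of the state.
- ctrl.state(): the state, without advancing time (a new reading comes with each control period).
- imaging.get_image(name): name is "scene" or "top" or "wrist"; returns the picture (480x640x3 uint8, red, green, blue); there is no depth.
- imaging.get_calibration(name): a dict with "fovy" (degrees; the focal length in pixels is half the picture's height over the tangent of half this angle, whatever the lens; pixels are square), "cx", "cy" (the principal point, pixels), "T" (4x4, takes a point from camera to world coordinates). Camera axes: x right, y up, looking along -z (the intrinsics and any distortion apply to the point x, -y, -z); pixel columns grow to the right and rows downward; lengths in m; the calibration is good to about 2 mm. A picture is of the moment at which its call begins: read the wrist's pose just before it. get_calibration takes no time and is no camera call; for the wrist camera it gives the pose at the moment of the call.
- ctrl.finish_job(): hands the job in, once; it reports no verdict.
Trained networks look in the newest picture that a camera, given by its name, has taken for a name from the list of things; names that differ only in an ending like _2 or _b are one class to them, and where a whole thing is asked for, a point or a joint stands for the part that bears it (a point fixed in the world has none). Each returns a list of dicts, best first, with "confidence" (0 to 1); they miss things now and then, are a little off and sometimes report something else, mostly with a low value. They report only what shows in the picture. A call takes as long as a camera call.
- spotter.silhouettes(camera, target): "mask" (480x640 bool, what is visible of it) and "extent" ([left, top, right, bottom] in pixels, round what is visible of it).
The state is a dict: "time_s": time; "qpos": joint angles; "qvel": joint speeds; "joint_efforts": joint torques, N m; "tool_pos": TCP position; "eef_rot": TCP orientation; "wrist_force": force on the tool from outside, world axes, zero at the start; "moment": the same for the moment, N m; "opening": opening from 0.0 (shut) to 1.0 (fully open).
Only numpy, scipy, OpenCV 4.12 (cv2) and the standard library are available. Lean on these libraries where they do the work, as an engineer would, in place of code of your own. Each camera call takes 0.05 s, during which the arm holds its last target.

## Task

Lift the closed blender cup (its red fin is the handle) and keep it upright, turn it until its four red lugs line up with the four keyways in the well of the blue blender base, and slide it straight down. Then press it fully home, so that the yellow spring seat under it is down at its stop, and finish while still gripping the cup and pressing it down: the blender only runs while the cup is held down. Leave the other things on the table where they are.

Things in the scene. Friction and masses are not known exactly. Their poses are not given: they have to be found in the camera images.
- cup: Closed grey blender cup standing upright, loose, 0.18 to 0.35 kg. Origin at the centre of its underside, z up its axis. Body 54 mm in diameter, foot edge bevelled; black cap 55 mm in diameter, its top 106 mm above the underside. A red fin stands on the cap, four red lugs stick out around the foot.
- cup_grip (a point): Middle of the red fin, on the cup's axis, 126 mm above the underside; axes as the cup's. The fin is 46 mm long along the cup's x, 16 mm thick along y, and spans 106 to 139 mm above the underside.
- cup_lug (a point): Outer top end of the lug on the cup's +x side, 36 mm from the axis. Equal lugs point along +x, -x, +y and -y of the cup: each reaches 36 mm from the axis, is 11 mm wide and spans 0 to 14 mm above the underside. Any of the four quarter turns fits.
- base: Blender base, fixed: blue round housing 132 mm in diameter at the foot, white round upper part 119 mm in diameter, flat top 80 mm above the table with the well in it. Origin at the centre of its underside, z up. Black panel with a green lamp on its -x side.
- socket (a point): Centre of the well's mouth, on the base's axis, level with the flat top (80 mm above the table); axes as the base's, z up. The well is round, 58 mm in diameter, 28 mm deep.
- keyway (a point): Outer end, at the top, of the keyway on the base's +x side, 40 mm from the axis. Equal keyways run from the well along +x, -x, +y and -y of the base, each 15 mm wide, open at the top, 28 mm deep.
- seat (a joint): Travel of the yellow round spring seat (48 mm diameter) in the well, m: 0 at rest, grows as it is pressed down, hard stop at 0.008. 5 N starts it, 11.4 N holds it at the stop, more than the cup's weight; it springs back when let go. Only a cup with its lugs in the keyways reaches it; out of line, the cup rests on the flat top.
- seat_top (a point): Centre of the yellow seat's top face, on which the cup's underside bears: 12 mm below the well's mouth at rest, 20 mm at the stop.
- drink_cup: beige open plastic drinking cup, 72 mm rim diameter, 95 mm tall; bystander, loose, origin at the centre of its underside.
- coffee_jar: amber jar with a green cap, 68 mm diameter, 110 mm tall; bystander, loose, origin at the centre of its underside.
- milk_can: steel can with a blue band, 64 mm diameter, 85 mm tall; bystander, loose, origin at the centre of its underside.
- note_block: block of note paper, 74 x 74 x 30 mm, to the left of the base; bystander, loose, origin at the centre of its underside.

How it is judged:
By the outcome, as a careful person would: the job done as asked, in the order asked, and still so for the second after the job is handed in, while the arm keeps its last pose, push and grip.
It also fails if it takes over 38 s, if anything falls off the work surface, if the arm or the gripper's body presses on something with over 40 N, if the wrist force passes 120 N, or if a joint passes its speed limit or range.

## Working session

There is one attempt and no reset: what is moved stays moved. The work goes in short steps, Python scripts to look and compute and a tool call to move; the robot and the scene stay as the last step left them, time stands still between calls to the robot, and variables do not carry over. Pictures are saved under pics/ and viewed, and the job is handed in when it is done.

Besides the shell and the picture viewer there is one more tool, called after "Request:" as name(argument=value, ...) on one line, values as JSON. servo_tool: Moves the arm, as the interface text tells. Its arguments: {"type":"object","properties":{"motion":{"type":"array"},"squeeze":{"type":"number"}},"required":["motion"]}

```bash
ls; mkdir -p pics; python3 - <<'E'
from cell import ctrl, imaging, spotter
import cv2,numpy as np
s=ctrl.state(); print(s)
for n in ("scene","top","wrist"):
    im=imaging.get_image(n); cv2.imwrite(f"pics/{n}0.png",im[:,:,::-1])
    c=imaging.get_calibration(n); print(n,c)
E
```

```text
pics
{'time_s': 0.0, 'qpos': array([-1.42347335e+00,  4.94217039e-01,  1.34613002e+00,  4.19749688e-06,
        1.30251494e+00, -9.55210650e-02]), 'qvel': array([ 0.0001773 , -0.00128843, -0.00066271, -0.00010717, -0.0009328 ,
        0.00061402]), 'joint_efforts': array([ 2.16315377e-03, -8.82155442e+01, -3.83871889e+01, -1.78539981e-04,
        1.01316429e-02,  1.61641623e-05]), 'tool_pos': array([ 0.15022795, -0.60630063,  0.23067959]), 'eef_rot': array([ 0.55655582,  0.43606703,  0.55720475, -0.43544693]), 'wrist_force': array([-0.72833793,  1.23005263, -0.29427489]), 'moment': array([ 0.02839092,  0.00843814, -0.01268979]), 'opening': 1.003500169257349}
scene {'fovy': 57.73540087795927, 'cx': 323.04969237637107, 'cy': 241.60874233637387, 'T': array([[-0.30214545, -0.58153326,  0.75533251,  1.28909112],
       [ 0.95310584, -0.19862643,  0.22833483,  0.26432025],
       [ 0.0172447 ,  0.78890215,  0.61427682,  0.63299545],
       [ 0.        ,  0.        ,  0.        ,  1.        ]])}
top {'fovy': 45.783826971963, 'cx': 332.64840599476173, 'cy': 241.62733068505855, 'T': array([[ 0.02512717,  0.98776674, -0.1539009 ,  0.46622562],
       [-0.99944251,  0.02143613, -0.02559608,  0.06359107],
       [-0.02198391,  0.15445826,  0.9877547 ,  1.07761784],
       [ 0.        ,  0.        ,  0.        ,  1.        ]])}
wrist {'fovy': 71.20801519703409, 'cx': 322.34995441133134, 'cy': 234.27142923812343, 'T': array([[ 0.23951087,  0.92949469,  0.28048914,  0.22158411],
       [-0.97089288,  0.22966883,  0.06796498, -0.58874936],
       [-0.00124652, -0.28860327,  0.95744796,  0.3735438 ],
       [ 0.        ,  0.        ,  0.        ,  1.        ]])}
```

View pics/scene0.png

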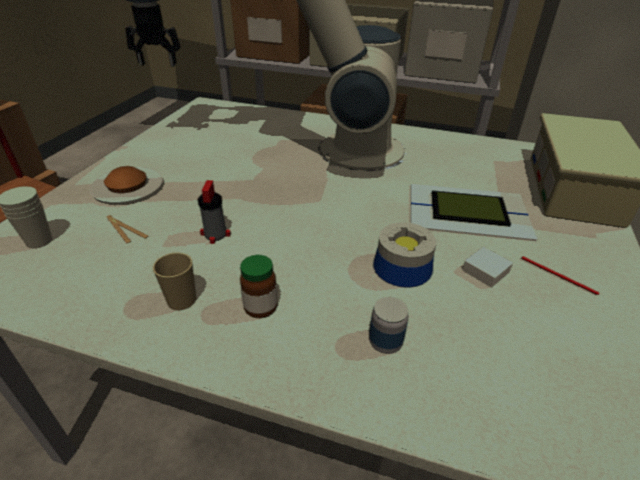

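View pics/top0.png

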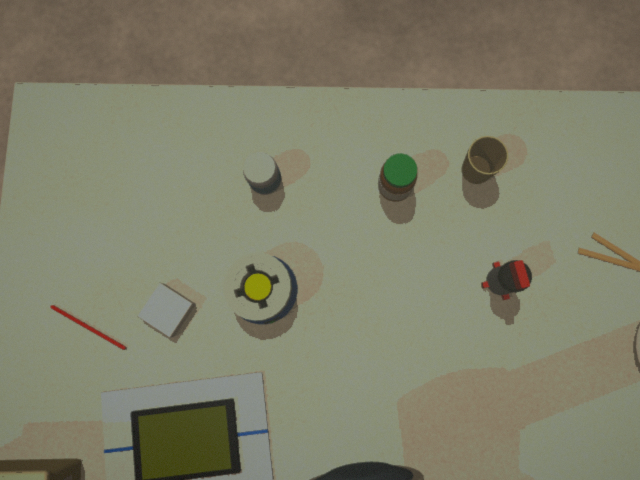

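View pics/wrist0.png

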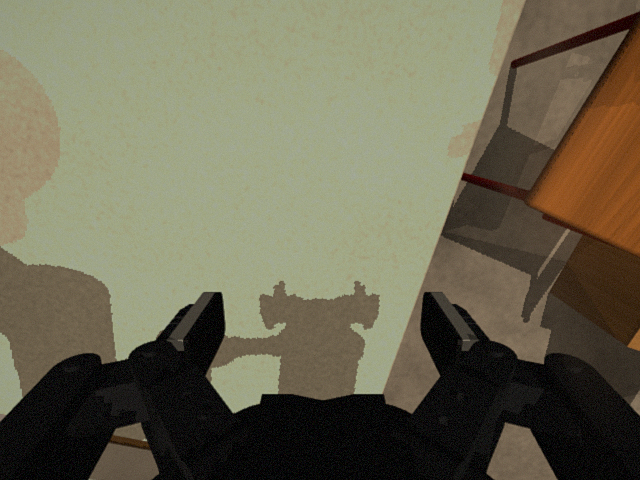

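The top view shows the cup with its red fin at about (520,273) and lugs at (497,265), (486,285) and (506,296). The base well is at (258,288). Next I'll segment and measure.

```bash
cat > h.py <<'E'
import numpy as np,cv2
from cell import ctrl, imaging, spotter
def K(c):
    f=240/np.tan(np.radians(c['fovy'])/2); return f
def proj(c,P):
    P=np.atleast_2d(P); T=c['T']; q=(P-T[:3,3])@T[:3,:3]; f=K(c)
    return np.c_[c['cx']+f*q[:,0]/-q[:,2], c['cy']+f*q[:,1]/q[:,2]]
def back(c,uv,z):
    uv=np.atleast_2d(uv); T=c['T']; f=K(c)
    d=np.c_[(uv[:,0]-c['cx'])/f,-(uv[:,1]-c['cy'])/f,-np.ones(len(uv))]@T[:3,:3].T
    return T[:3,3]+d*((z-T[2,3])/d[:,2])[:,None]
def red(im):
    r,g,b=[im[:,:,i].astype(int) for i in range(3)]
    return (r>90)&(r>2.2*g)&(r>2.2*b)
def yel(im):
    r,g,b=[im[:,:,i].astype(int) for i in range(3)]
    return (r>120)&(g>110)&(b<60)
E
python3 - <<'E'
from h import *
for n in ("top","scene"):
    im=imaging.get_image(n); c=imaging.get_calibration(n)
    cv2.imwrite(f"pics/{n}1.png",im[:,:,::-1])
    for t in ("cup","base"):
        for s in spotter.silhouettes(n,t)[:2]:
            print(n,t,s['confidence'],s['extent'],s['mask'].sum())
    for nm,m,zs in (("red",red(im),(0,0.014,0.139)),("yel",yel(im),(0.068,))):
        k,l,st,ce=cv2.connectedComponentsWithStats(m.astype(np.uint8))
        for i in range(1,k):
            if st[i,4]>8: print(n,nm,st[i],ce[i].round(1),[back(c,ce[i],z)[0,:2].round(4).tolist() for z in zs])
    if n=="top":
        a=cv2.resize(im[245:335,215:310],None,fx=5,fy=5,interpolation=cv2.INTER_CUBIC)
        b=cv2.resize(im[245:335,465:545],None,fx=5,fy=5,interpolation=cv2.INTER_CUBIC)
        cv2.imwrite("pics/topcrop.png",np.hstack([a,b])[:,:800,::-1])
    else:
        a=cv2.resize(im[170:250,180:240],None,fx=5,fy=5,interpolation=cv2.INTER_CUBIC)
        b=cv2.resize(im[215:295,360:450],None,fx=5,fy=5,interpolation=cv2.INTER_CUBIC)
        cv2.imwrite("pics/scenecrop.png",np.hstack([a,b])[:,:800,::-1])
E
```

```text
top cup 0.85 [479.2, 264.8, 528.3, 301.3] 1317
top cup 0.22 [226.9, 252.1, 298.5, 327.5] 4201
top base 0.71 [225.2, 250.0, 297.5, 326.2] 4181
top red [514 261  16  27 244] [521.4 273.7] [[0.5807, -0.2666], [0.5792, -0.2623], [0.5659, -0.224]]
top red [494 262   6   5  19] [496.4 264.1] [[0.5978, -0.22], [0.596, -0.2163], [0.5808, -0.1834]]
top red [483 282   6   6  23] [485.2 284.4] [[0.5588, -0.1983], [0.5576, -0.1949], [0.5468, -0.1645]]
top red [504 295   5   4  16] [505.9 296.4] [[0.537, -0.2365], [0.5361, -0.2326], [0.5279, -0.1978]]
top red [ 51 306  74  43 256] [ 87.7 327. ] [[0.4606, 0.5511], [0.4606, 0.5447], [0.4613, 0.4882]]
top yel [245 274  26  26 530] [257.2 286.3] [[0.5401, 0.2222]]
scene cup 0.69 [194.2, 175.5, 232.2, 242.9] 1325
scene base 0.69 [377.2, 221.7, 436.8, 288.2] 3318
scene red [202 181  11  11  66] [206.8 185.5] [[0.3719, -0.3579], [0.3922, -0.3442], [0.5733, -0.2213]]
scene red [210 237   4   3  12] [211.5 238. ] [[0.5831, -0.226], [0.5987, -0.2152], [0.7381, -0.1183]]
scene red [522 257  77  37 145] [561.  275.4] [[0.4572, 0.557], [0.4756, 0.5505], [0.6398, 0.4927]]
scene yel [396 237  21  13 174] [406.7 242.1] [[0.5384, 0.2227]]
```

View pics/topcrop.png

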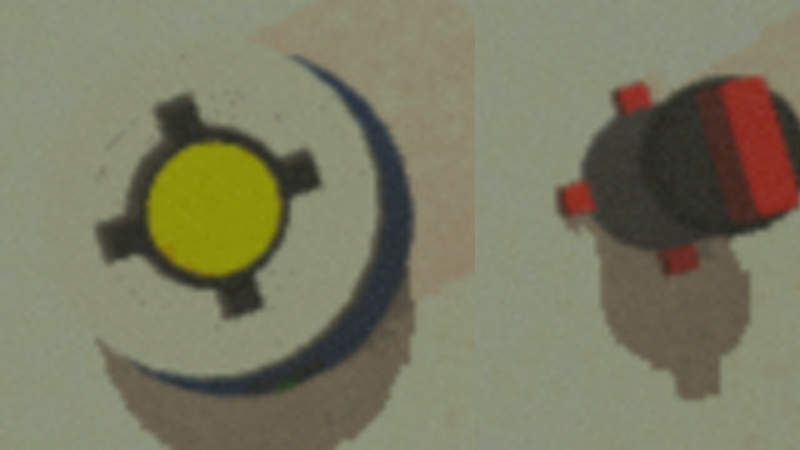

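View pics/scenecrop.png

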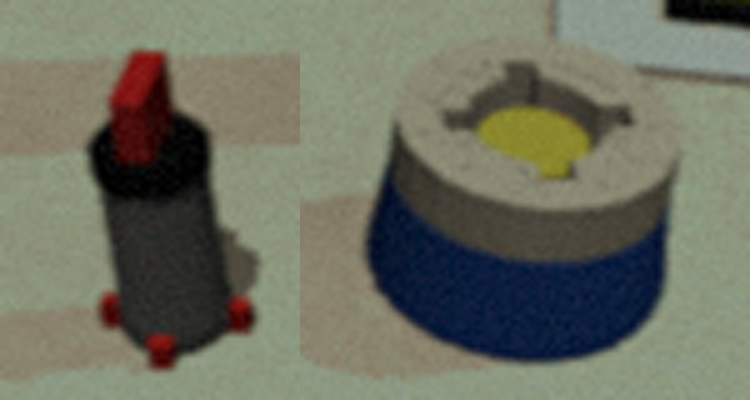

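```bash
cat >> h.py <<'E'
from scipy.spatial.transform import Rotation as R
from scipy.optimize import least_squares, minimize
def rot(q): return R.from_quat([q[1],q[2],q[3],q[0]])
def tool_R(yaw):  # x down, z along (-sin,cos)
    x=np.array([0,0,-1.]); z=np.array([-np.sin(yaw),np.cos(yaw),0]); return R.from_matrix(np.c_[x,np.cross(z,x),z])
def cost_base(p,im,c):
    # dark keyways model at z=.08: contrast of keyway band samples vs white beside
    g=cv2.GaussianBlur(im.astype(np.float32).mean(2),(3,3),0.7)
    x,y,a=p; v=0
    for k in range(4):
        t=a+k*np.pi/2; e=np.array([np.cos(t),np.sin(t)]); n=np.array([-e[1],e[0]])
        def s(r,w):
            P=np.array([np.r_[np.array([x,y])+e*ri+n*wi,0.08] for ri in r for wi in w]); uv=proj(c,P).astype(np.float32)
            return cv2.remap(g,uv[:,0][None],uv[:,1][None],cv2.INTER_LINEAR).mean()
        v+= s(np.linspace(30,39.5,8)/1e3,np.linspace(-7,7,9)/1e3) - .5*s(np.linspace(31,40,8)/1e3,np.r_[np.linspace(-12,-8,4),np.linspace(8,12,4)]/1e3) -.5*s(np.linspace(40.5,44,4)/1e3,np.linspace(-6,6,5)/1e3)
    return v
def fit_base(im,c,p0):
    best=None
    for da in np.radians([-15,-8,0,8,15]):
      for dx in (-.003,0,.003):
        r=minimize(cost_base,np.array(p0)+[dx,0,da],args=(im,c),method='Nelder-Mead',options=dict(initial_simplex=np.array(p0)+[dx,0,da]+np.array([[0,0,0],[.004,0,0],[0,.004,0],[0,0,.1]]),maxiter=150))
        if best is None or r.fun<best.fun: best=r
    return best
E
python3 - <<'E'
from h import *
s=ctrl.state(); M=rot(s['eef_rot']).as_matrix(); print(M.round(3))
for n in ("top","scene"):
    im=cv2.imread(f"pics/{n}1.png")[:,:,::-1]; c=imaging.get_calibration(n)
    b=fit_base(im,c,[.54,.222,.3]); print(n,b.x[:2],np.degrees(b.x[2]),b.fun)
for yaw in (15,195): 
    d=(tool_R(np.radians(yaw))*rot(s['eef_rot']).inv()).as_rotvec(degrees=True); print(yaw,d)
im=cv2.imread("pics/top1.png")[:,:,::-1];c=imaging.get_calibration("top")
ys,xs=np.nonzero(red(im)[255:295,510:535]); 
P=back(c,np.c_[xs+510,ys+255],.139)[:,:2]; r=cv2.minAreaRect((P*1e4).astype(np.float32)); print(r)
E
```

```text
[[-0.     0.971  0.24 ]
 [ 0.     0.24  -0.971]
 [-1.     0.    -0.   ]]
top [0.54014399 0.2219756 ] 21.33997395678072 -233.10659790039062
scene [0.54111547 0.22303741] 21.276995302397 -122.42782592773438
15 [-2.95356981e-03  1.44164050e-02 -1.78912958e+02]
195 [-0.00923325 -0.00189167  1.08704184]
((5660.64013671875, -2241.74755859375), (442.97064208984375, 152.4617919921875), 15.731534957885742)
```

Request:
servo_tool(motion=[{"translation": [40,37,0],"dr": [0,0,0],"jaw": 100},{"translation": [75,69,0],"dr": [0,0,0],"jaw": 100},{"translation": [110,101,0],"dr": [0,0,0.3],"jaw": 100},{"translation": [146,134,0],"dr": [0,0,0.5],"jaw": 100},{"translation": [182,167,0],"dr": [0,0,0.8],"jaw": 100},{"translation": [218,200,0],"dr": [0,0,1],"jaw": 100},{"translation": [254,233,0],"dr": [0,0,1.2],"jaw": 100},{"translation": [290,266,0],"dr": [0,0,1.5],"jaw": 100},{"translation": [326,299,0],"dr": [0,0,1.5],"jaw": 100},{"translation": [362,332,0],"dr": [0,0,1.5],"jaw": 100}], squeeze=60)

```text
time_s: 1.45
tool_pos: [0.5136, -0.273, 0.2314]
eef_rot: [0.563, 0.428, 0.562, -0.428]
wrist_force: [0.3, -0.3, 0.2]
opening: 0.997
```

Request:
servo_tool(motion=[{"translation": [30,28,0],"dr": [0,0,0],"jaw": 100},{"translation": [52,49,0],"dr": [0,0,0],"jaw": 100},{"translation": [52.5,49,0],"dr": [0,0,0],"jaw": 100},{"translation": [52.5,49,0],"dr": [0,0,0],"jaw": 100}])

```text
time_s: 1.85
tool_pos: [0.5662, -0.2236, 0.2312]
eef_rot: [0.563, 0.428, 0.563, -0.428]
wrist_force: [0.6, -0.1, -0.3]
opening: 1.0
```

```bash
python3 - <<'E'
from h import *
s=ctrl.state(); c=imaging.get_calibration("wrist"); im=imaging.get_image("wrist")
cv2.imwrite("pics/w1.png",im[:,:,::-1]); print(s['tool_pos'],s['eef_rot'])
m=red(im); k,l,st,ce=cv2.connectedComponentsWithStats(m.astype(np.uint8))
for i in range(1,k):
  if st[i,4]>20:
    ys,xs=np.nonzero(l==i); 
    print(st[i],ce[i])
    for z in (.139,.014):
        P=back(c,np.c_[xs,ys],z)[:,:2]; print(z,cv2.minAreaRect((P*1e3).astype(np.float32)))
d=(tool_R(np.radians(195.7))*rot(s['eef_rot']).inv()).as_rotvec(degrees=True); print(d)
E
```

```text
[ 0.56623281 -0.22362051  0.23124439] [ 0.56286422  0.42797384  0.56279796 -0.42811299]
[319 171  10  10  98] [323.5        175.59183673]
0.139 ((610.1185913085938, -212.07901000976562), (6.2084550857543945, 6.28237247467041), 15.442835807800293)
0.014 ((595.7730712890625, -216.46702575683594), (9.511651992797852, 9.62489128112793), 15.442509651184082)
[291 198   9  12  77] [294.36363636 203.48051948]
0.139 ((585.6329956054688, -197.78607177734375), (8.082574844360352, 5.679886341094971), 13.894556999206543)
0.014 ((558.2598876953125, -194.56961059570312), (12.382831573486328, 8.701841354370117), 13.894481658935547)
[348 200   9  10  63] [352.26984127 203.76190476]
0.139 ((595.7415771484375, -237.07510375976562), (6.527966022491455, 5.702539443969727), 15.443195343017578)
0.014 ((573.746826171875, -254.76217651367188), (10.001070022583008, 8.736564636230469), 15.443056106567383)
[ 314  207   21   61 1215] [323.87572016 236.82880658]
0.139 ((566.4998779296875, -224.6863555908203), (46.141117095947266, 14.947924613952637), 15.02946662902832)
0.014 ((528.9471435546875, -235.78211975097656), (70.69039916992188, 22.90093231201172), 15.029540061950684)
[ 0.01222915 -0.00252951  0.20731525]
```

View pics/w1.png

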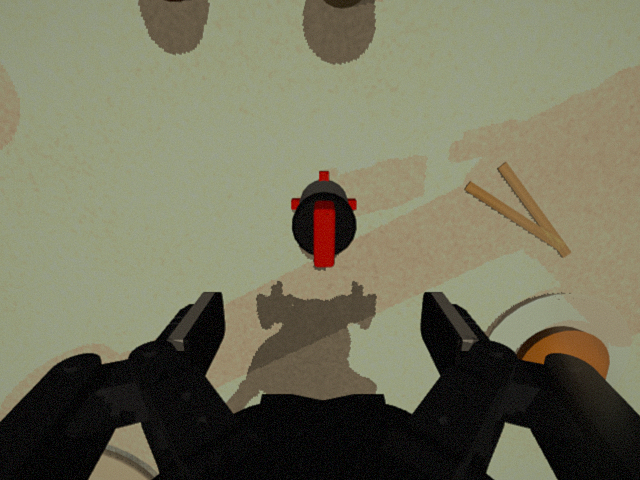

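The wrist picture shows the fin centred between the fingers at (324,237), with lugs at (323,175), (294,203) and (352,204). This agrees with the top view: cup at (0.566,-0.2245), yaw about 15°. I'll descend and grip.

Request:
servo_tool(motion=[{"translation": [0,-1,-35],"dr": [0,0,0],"jaw": 100},{"translation": [0,-1,-70],"dr": [0,0,0],"jaw": 80},{"translation": [0,-1,-100],"dr": [0,0,0],"jaw": 60},{"translation": [0,-1,-121],"dr": [0,0,0],"jaw": 50},{"translation": [0,-1,-121],"dr": [0,0,0],"jaw": 35},{"translation": [0,-1,-121],"dr": [0,0,0],"jaw": 0},{"translation": [0,-1,-121],"dr": [0,0,0],"jaw": 0},{"translation": [0,-1,-121],"dr": [0,0,0],"jaw": 0},{"translation": [0,-1,-121],"dr": [0,0,0],"jaw": 0},{"translation": [0,-1,-121],"dr": [0,0,0],"jaw": 0}], squeeze=60)

```text
time_s: 2.9
tool_pos: [0.566, -0.2253, 0.1109]
eef_rot: [0.563, 0.428, 0.562, -0.428]
wrist_force: [-0.7, 1.3, 4.3]
opening: 0.176
```

Request:
servo_tool(motion=[{"translation": [0,0,3],"dr": [0,0,0],"jaw": 0},{"translation": [0,0,15],"dr": [0,0,0],"jaw": 0},{"translation": [0,0,40],"dr": [0,0,0],"jaw": 0},{"translation": [0,0,75],"dr": [0,0,0],"jaw": 0},{"translation": [0,0,105],"dr": [0,0,0],"jaw": 0},{"translation": [0,0,120],"dr": [0,0,0],"jaw": 0},{"translation": [0,0,120],"dr": [0,0,0],"jaw": 0}])

```text
time_s: 3.6
tool_pos: [0.567, -0.2258, 0.2341]
eef_rot: [0.565, 0.429, 0.561, -0.428]
wrist_force: [-0.1, 0.2, -2.5]
opening: 0.176
```

```bash
python3 - <<'E'
from h import *
s=ctrl.state();print(s)
cs=[]
for n in ("wrist","scene","top"):
    c=imaging.get_calibration(n); im=imaging.get_image(n); cv2.imwrite(f"pics/{n}2.png",im[:,:,::-1])
    m=red(im); k,l,st,ce=cv2.connectedComponentsWithStats(m.astype(np.uint8))
    for i in range(1,k):
      if st[i,4]>10: print(n,st[i],ce[i].round(1))
E
```

```text
{'time_s': 3.6, 'qpos': array([-4.76640735e-01,  4.67486177e-01,  1.38456948e+00, -2.97242587e-04,
        1.28378623e+00,  8.24742923e-01]), 'qvel': array([-0.0018978 ,  0.04149293,  0.0542447 ,  0.00095239, -0.04906925,
        0.00045094]), 'joint_efforts': array([ 4.15870614e-03, -8.85923338e+01, -3.97361541e+01, -9.96510062e-03,
        1.21879019e+00, -4.19395919e-04]), 'tool_pos': array([ 0.56703852, -0.22582085,  0.2341077 ]), 'eef_rot': array([ 0.56465552,  0.42854828,  0.56061563, -0.42804279]), 'wrist_force': array([-0.13492765,  0.17914602, -2.53584159]), 'moment': array([ 0.02017865, -0.02029094,  0.00471971]), 'opening': 0.17598482265631096}
wrist [315 186  15  16 206] [321.6 193.5]
wrist [274 225  13  17 182] [279.9 233. ]
wrist [357 225  13  17 188] [363.5 233. ]
wrist [ 303  248   40  125 4087] [322.4 306.1]
scene [192 131   8   8  47] [196.1 135. ]
scene [201 193   5   3  11] [203.1 193.6]
scene [522 257  77  37 146] [560.5 275.2]
top [539 250   8   4  20] [542.2 251.4]
top [513 253   6   6  28] [515.3 255.6]
top [500 275   7   7  30] [502.9 278. ]
top [524 290   6   5  23] [526.2 291.7]
top [ 51 306  74  43 257] [ 87.3 326.7]
```

View pics/wrist2.png

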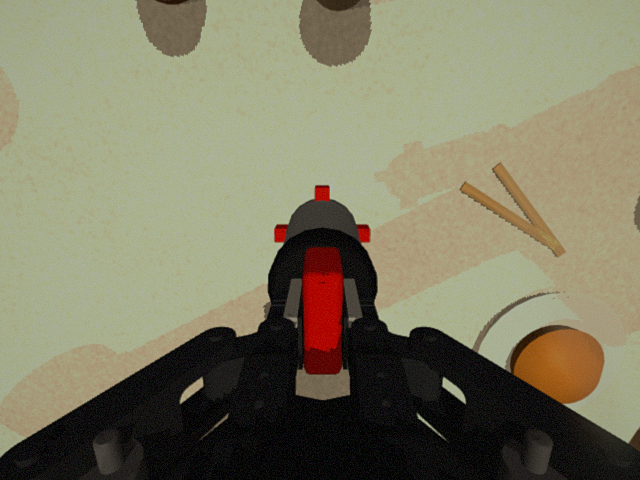

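View pics/scene2.png

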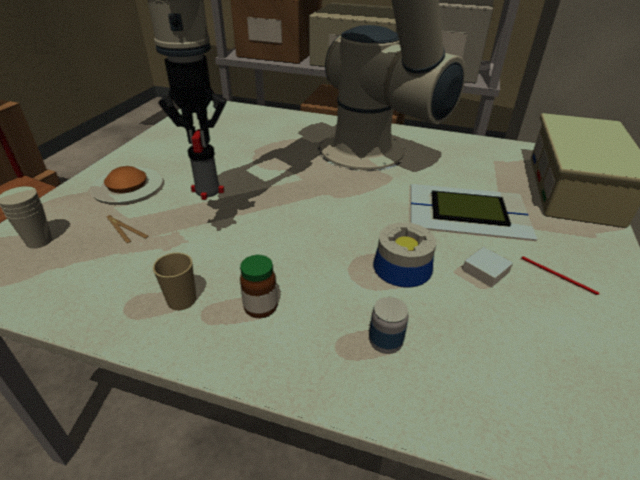

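Cup lifted upright; its lugs show at (322,193), (280,233) and (363,233) in the wrist view, symmetric about the fin. The other objects haven't moved. I'll carry it over the base now.

Request:
servo_tool(motion=[{"translation": [-1,20,0],"dr": [0,0,0],"jaw": 0},{"translation": [-3,55,0],"dr": [0,0,1],"jaw": 0},{"translation": [-6,100,0],"dr": [0,0,2],"jaw": 0},{"translation": [-9,147,0],"dr": [0,0,3],"jaw": 0},{"translation": [-12,195,0],"dr": [0,0,4],"jaw": 0},{"translation": [-14,243,0],"dr": [0,0,5],"jaw": 0},{"translation": [-17,290,0],"dr": [0,0,5.8],"jaw": 0},{"translation": [-20,335,0],"dr": [0,0,5.8],"jaw": 0},{"translation": [-22,375,0],"dr": [0,0,5.8],"jaw": 0},{"translation": [-24,405,0],"dr": [0,0,5.8],"jaw": 0}])

```text
time_s: 4.75
tool_pos: [0.5399, 0.1828, 0.2291]
eef_rot: [0.583, 0.398, 0.585, -0.399]
wrist_force: [-0.1, -0.3, -3.3]
opening: 0.177
```

Request:
servo_tool(motion=[{"translation": [-1,20,0],"dr": [0,0,0],"jaw": 0},{"translation": [-2,35,0],"dr": [0,0,0],"jaw": 0},{"translation": [-2,42,0],"dr": [0,0,0],"jaw": 0},{"translation": [-2,42,0],"dr": [0,0,0],"jaw": 0},{"translation": [-2,42,0],"dr": [0,0,0],"jaw": 0}])

```text
time_s: 5.25
tool_pos: [0.538, 0.224, 0.2289]
eef_rot: [0.583, 0.398, 0.584, -0.4]
wrist_force: [0.6, 0.5, -3.0]
opening: 0.18
```

```bash
python3 - <<'E'
from h import *
s=ctrl.state();M=rot(s['eef_rot']).as_matrix();print(s['time_s'],s['tool_pos'],M.round(4),np.degrees(np.arctan2(M[0,2],-M[1,2])), abs(s['qvel']).max(),s['opening'])
for n in ("wrist","scene","top"):
    c=imaging.get_calibration(n); im=imaging.get_image(n); cv2.imwrite(f"pics/{n}3.png",im[:,:,::-1])
    m=red(im); k,l,st,ce=cv2.connectedComponentsWithStats(m.astype(np.uint8))
    for i in range(1,k):
      if st[i,4]>10: print(n,st[i],ce[i].round(1))
    if n!="wrist": cv2.imwrite(f"pics/{n}3c.png",cv2.resize(im[150:330,200:460] ,None,fx=3,fy=3,interpolation=cv2.INTER_CUBIC)[:,:,::-1])
E
```

```text
5.25 [0.53796411 0.22404681 0.2289466 ] [[-2.700e-03  9.318e-01  3.631e-01]
 [-5.000e-04  3.631e-01 -9.318e-01]
 [-1.000e+00 -2.700e-03 -5.000e-04]] 21.288282813372806 0.008949828719063371 0.18004760342348772
wrist [  0 145  78  72 659] [ 37.5 181.4]
wrist [314 186  16  16 220] [321.7 193.2]
wrist [274 224  14  18 189] [280.1 232.7]
wrist [357 224  13  18 192] [363.5 232.8]
wrist [ 303  248   41  126 4568] [322.3 310.1]
scene [419 161   9  10  59] [422.2 165.5]
scene [394 217   5   4  14] [396.4 218.1]
scene [426 216   3   4  11] [426.9 217.6]
scene [412 226   6   4  19] [415.  227.3]
scene [522 257  77  37 148] [560.4 275.1]
top [265 275   7   7  33] [267.9 277.8]
top [ 51 306  48  29 167] [ 74.2 319.2]
```

View pics/wrist3.png

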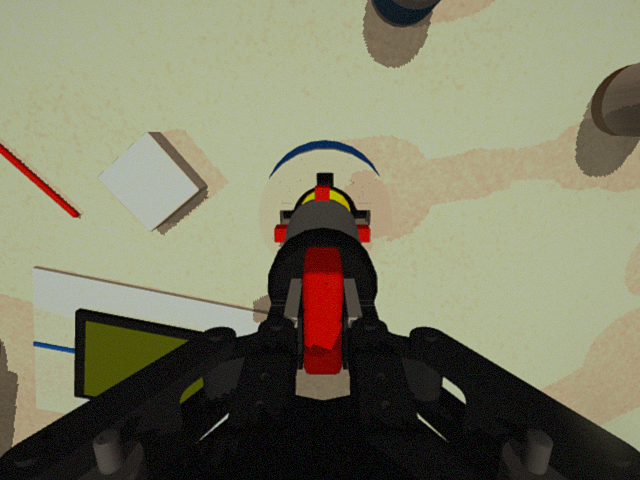

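View pics/scene3c.png

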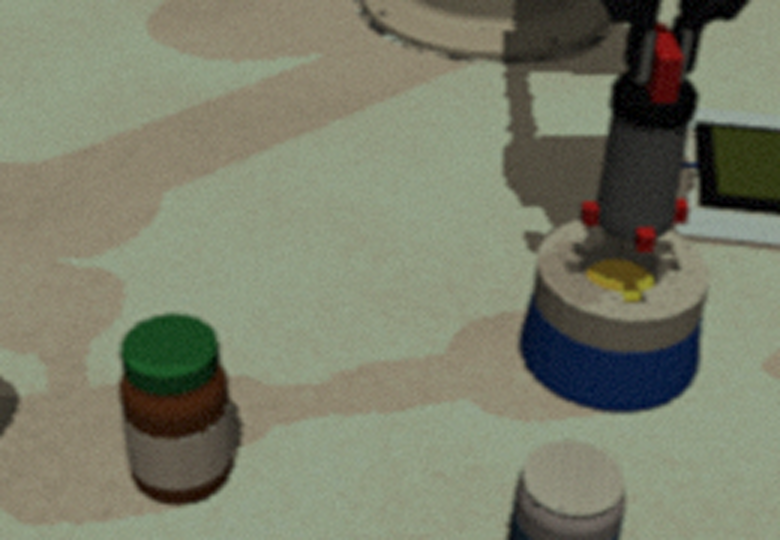

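View pics/top3c.png

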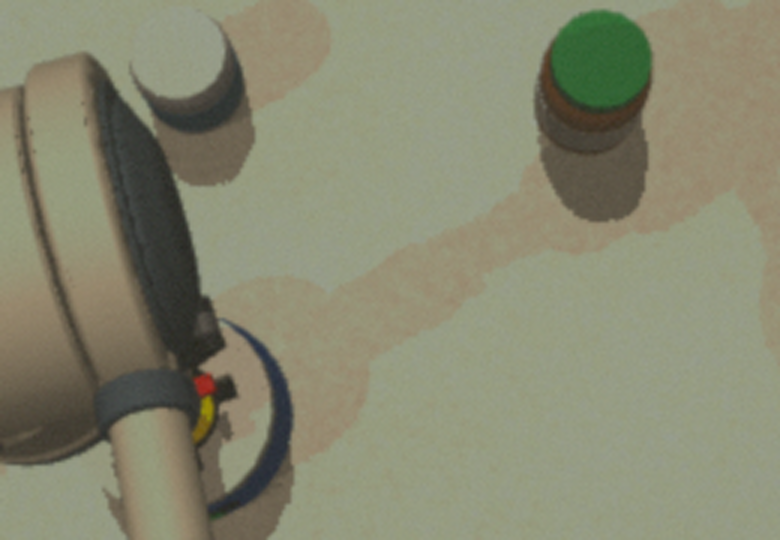

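```bash
python3 - <<'E'
import cv2
im=cv2.imread("pics/wrist3.png"); cv2.imwrite("pics/w3c.png",cv2.resize(im[135:260,255:395],None,fx=5,fy=4.8,interpolation=cv2.INTER_NEAREST))
E
```

```text
(no output)
```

View pics/w3c.png

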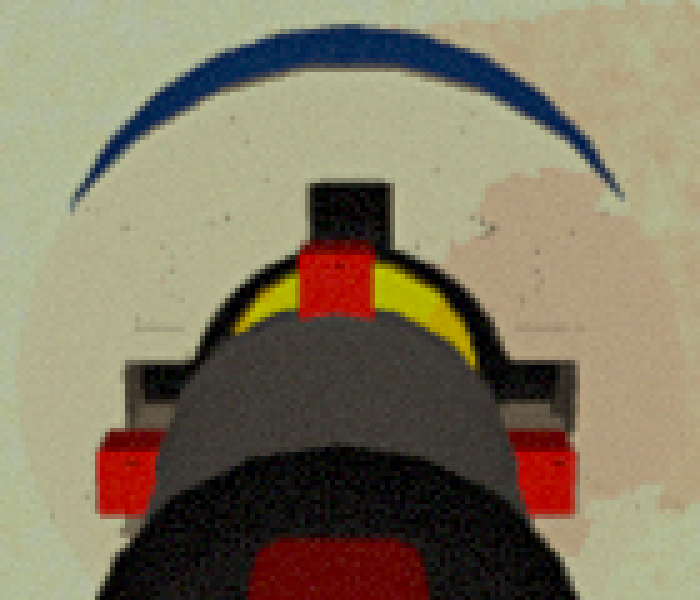

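```bash
python3 - <<'E'
from h import *
s=ctrl.state(); c=imaging.get_calibration("wrist")
f=lambda u,v:(255+u/5,135+v/4.8)
e=np.radians(21.3); F=np.array([np.cos(e),np.sin(e)]); L=np.array([-F[1],F[0]])
def loc(uv,z): d=back(c,uv,z)[0,:2]-s['tool_pos'][:2]; return (np.array([d@F,d@L])*1e3).round(2)
print("base (fwd,left rel tool)")
for n,u,v in (("front L corner",309,182),("front R corner",392,182),("left outer",125,361),("right outer",578,361)): print(n,loc(f(u,v),.08))
zc=s['tool_pos'][2]-.1109
print("cup")
for n,u,v,z in (("front L top",300,252,.014),("front R top",375,252,.014),("front bottom",337,243,0),("left outer front top",97,450,.014),("right",577,450,.014)): print(n,loc(f(u,v),zc+z))
E
```

```text
base (fwd,left rel tool)
front L corner [40.44  5.07]
front R corner [40.42 -9.23]
left outer [ 7.63 38.05]
right outer [  7.51 -42.59]
cup
front L top [36.09  5.51]
front R top [36.07 -5.24]
front bottom [35.3   0.22]
left outer front top [ 5.41 35.93]
right [  5.31 -35.39]
```

The same picture holds both parts. Keyways: front one centred at column 325, side ones ending at columns 280 and 371. Lugs: front at column 322.5, sides ending at columns 274 and 370. So the cup needs about 2.4 mm to the right and 0.5 mm forward; the yaw agrees.

Request:
servo_tool(motion=[{"translation": [1,-1.5,-5],"dr": [0,0,0],"jaw": 0},{"translation": [1.3,-2.1,-15],"dr": [0,0,0],"jaw": 0},{"translation": [1.3,-2.1,-25],"dr": [0,0,0],"jaw": 0},{"translation": [1.3,-2.1,-30],"dr": [0,0,0],"jaw": 0},{"translation": [1.3,-2.1,-30],"dr": [0,0,0],"jaw": 0},{"translation": [1.3,-2.1,-30],"dr": [0,0,0],"jaw": 0}])

```text
time_s: 6.0
tool_pos: [0.5394, 0.2219, 0.199]
eef_rot: [0.583, 0.399, 0.584, -0.4]
wrist_force: [-0.3, 0.2, -2.6]
opening: 0.176
```

```bash
python3 - <<'E'
from h import *
s=ctrl.state(); c=imaging.get_calibration("wrist"); im=imaging.get_image("wrist"); print(s['tool_pos'],rot(s['eef_rot']).as_matrix()[:,0].round(4))
cv2.imwrite("pics/w4c.png",cv2.resize(im[135:260,255:395],None,fx=5,fy=4.8,interpolation=cv2.INTER_NEAREST)[:,:,::-1])
E
```

```text
[0.53940809 0.22190329 0.19904332] [-2.7e-03 -3.0e-04 -1.0e+00]
```

View pics/w4c.png

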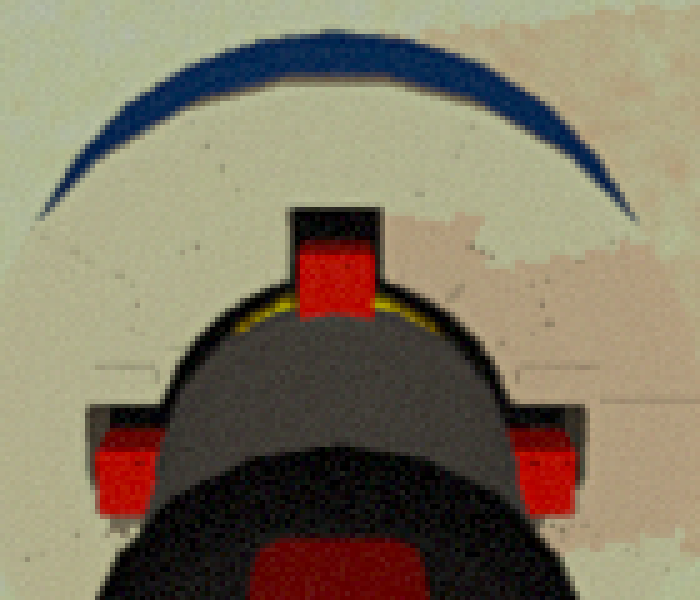

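```bash
python3 - <<'E'
from h import *
s=ctrl.state(); c=imaging.get_calibration("wrist")
f=lambda u,v:(255+u/5,135+v/4.8)
e=np.radians(21.3); F=np.array([np.cos(e),np.sin(e)]); L=np.array([-F[1],F[0]])
def loc(uv,z): d=back(c,uv,z)[0,:2]-s['tool_pos'][:2]; return (np.array([d@F,d@L])*1e3).round(2)
for n,u,v in (("front L corner",290,208),("front R corner",383,208),("left outer",87,405),("right outer",586,405)): print(n,loc(f(u,v),.08))
zc=s['tool_pos'][2]-.1109
for n,u,v,z in (("front L top",299,252,.014),("front R top",376,252,.014),("front bottom",337,243,0),("left outer front top",97,450,.014),("right",577,450,.014),("L back",97,517,.014)): print(n,loc(f(u,v),zc+z))
E
```

```text
front L corner [39.73  7.55]
front R corner [39.71 -6.91]
left outer [ 6.89 40.58]
right outer [  6.78 -39.82]
front L top [36.12  5.67]
front R top [36.11 -5.36]
front bottom [35.33  0.24]
left outer front top [ 5.44 35.94]
right [  5.34 -35.37]
L back [-5.48 36.41]
```

Lugs and keyways now agree within about 0.4 mm. I'll slide it down in steps.

Request:
servo_tool(motion=[{"translation": [-0.2,0,-4],"dr": [0,0,0],"jaw": 0},{"translation": [-0.2,0,-8],"dr": [0,0,0],"jaw": 0},{"translation": [-0.2,0,-12],"dr": [0,0,0],"jaw": 0},{"translation": [-0.2,0,-16],"dr": [0,0,0],"jaw": 0},{"translation": [-0.2,0,-18],"dr": [0,0,0],"jaw": 0},{"translation": [-0.2,0,-18],"dr": [0,0,0],"jaw": 0}])

```text
time_s: 6.65
tool_pos: [0.5392, 0.2219, 0.1809]
eef_rot: [0.583, 0.399, 0.584, -0.4]
wrist_force: [-0.1, 0.0, -1.5]
opening: 0.177
```

No resistance 10 mm below the rim, so the lugs are in the keyways. I'll press on.

Request:
servo_tool(motion=[{"translation": [0,0,-3],"dr": [0,0,0],"jaw": 0},{"translation": [0,0,-6],"dr": [0,0,0],"jaw": 0},{"translation": [0,0,-8],"dr": [0,0,0],"jaw": 0},{"translation": [0,0,-10],"dr": [0,0,0],"jaw": 0},{"translation": [0,0,-10],"dr": [0,0,0],"jaw": 0},{"translation": [0,0,-10],"dr": [0,0,0],"jaw": 0}])

```text
time_s: 7.25
tool_pos: [0.5396, 0.2221, 0.1714]
eef_rot: [0.583, 0.399, 0.584, -0.4]
wrist_force: [-1.5, -0.2, 9.0]
opening: 0.176
```

Request:
servo_tool(motion=[{"translation": [0,0,-1],"dr": [0,0,0],"jaw": 0},{"translation": [0,0,-2],"dr": [0,0,0],"jaw": 0},{"translation": [0,0,-2],"dr": [0,0,0],"jaw": 0},{"translation": [0,0,-2],"dr": [0,0,0],"jaw": 0}])

```text
time_s: 7.65
tool_pos: [0.54, 0.2222, 0.1708]
eef_rot: [0.584, 0.399, 0.584, -0.399]
wrist_force: [-4.9, -1.9, 21.6]
opening: 0.175
```

Request:
servo_tool(motion=[{"translation": [0,0,-1.5],"dr": [0,0,0],"jaw": 0},{"translation": [0,0,-1.5],"dr": [0,0,0],"jaw": 0},{"translation": [0,0,-1.5],"dr": [0,0,0],"jaw": 0},{"translation": [0,0,-1.5],"dr": [0,0,0],"jaw": 0},{"translation": [0,0,-1.5],"dr": [0,0,0],"jaw": 0},{"translation": [0,0,-1.5],"dr": [0,0,0],"jaw": 0}])

```text
time_s: 8.25
tool_pos: [0.5404, 0.2224, 0.1708]
eef_rot: [0.584, 0.4, 0.583, -0.398]
wrist_force: [-6.1, -1.1, 23.2]
opening: 0.174
```

```bash
python3 - <<'E'
from h import *
c=imaging.get_calibration("wrist"); im=imaging.get_image("wrist"); im2=imaging.get_image("scene")
a=cv2.resize(im[135:260,255:395],None,fx=3,fy=3); b=cv2.resize(im2[130:300,350:460],None,fx=3,fy=3)
h=max(a.shape[0],b.shape[0]); o=np.zeros((h,a.shape[1]+b.shape[1],3),np.uint8); o[:a.shape[0],:a.shape[1]]=a; o[:b.shape[0],a.shape[1]:]=b
cv2.imwrite("pics/fin.png",o[:,:,::-1]); cv2.imwrite("pics/scene_fin.png",im2[:,:,::-1])
s=ctrl.state(); print(s['time_s'],s['tool_pos'],s['wrist_force'],s['opening'],abs(s['qvel']).max(),rot(s['eef_rot']).as_matrix()[:,0].round(4))
E
```

```text
8.35 [0.5404074  0.22238593 0.17073508] [-5.6150608  -1.12418004 23.54948021] 0.1758999433673381 0.0013364105722398164 [ 0.0019  0.0011 -1.    ]
```

View pics/fin.png

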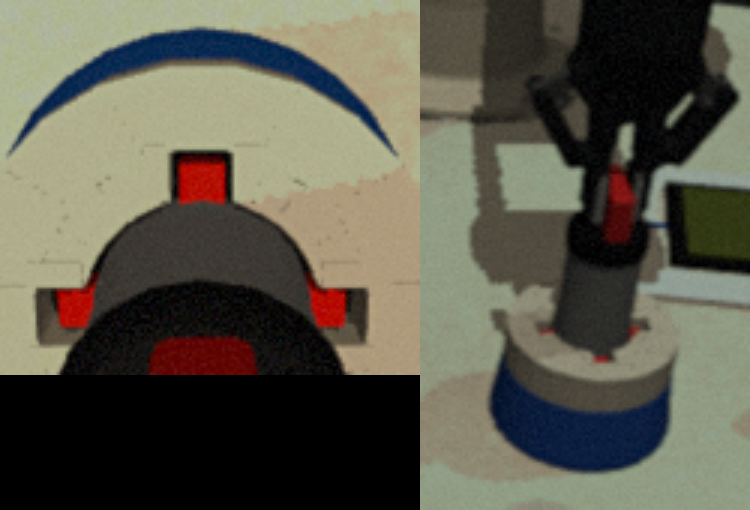

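View pics/scene_fin.png

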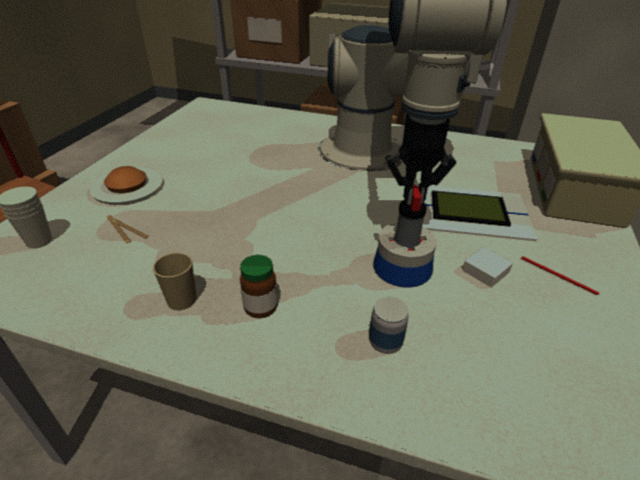

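The lugs sit in their keyways below the rim, the arm is steady at a push of about 23.5 N, and the bystanders look unmoved. Handing in.

```bash
python3 -c "
from cell import ctrl
print(ctrl.finish_job())"
```

```text
the job is handed in; nothing more can be done
None
```

The cup is in the blender base, pressed fully home, and I handed the job in at about 8.4 s with the gripper still holding it and pushing down. I gripped it by the fin, lifted it upright, turned it about 6° to line up with the keyways, and slid it straight down.

What the last checks showed:
- **Seat at its stop:** I inferred this, as the seat can't be seen under the cup. The tool height puts the cup's underside at about 60 mm, the stop height. The last 2 mm of commanded push moved it only 0.6 mm and raised the reading from 9 N to 22 N.
- **Holding:** at hand-in the wrist read 23.5 N upward, plus about 2.7 N of cup weight, against the 11.4 N needed. The arm was at rest, the tilt was about 0.1° and the grip width was unchanged.
- **Alignment:** the final wrist picture shows the three visible lugs below the rim in their keyways; the fourth is hidden behind the cup.
- **Other things on the table:** in the final scene picture they look to be where they started.

**Disagreements:** the fixed cameras and the wrist camera differed by about 1.3 mm on the base's position, within the stated calibration error; I used the wrist view. A side force of about 6 N remained while pressing.

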